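# Hang the sign holder on the rail and clamp it

### The arm

A 7-joint arm with a two-finger parallel gripper is mounted at the origin on the work surface. World frame = base frame: x ahead of the robot, y to its left, z up, the work surface at z = 0. Lengths are in mm, angles in degrees, forces in N, time in s.
With the tool pointing down it reaches from about 350 to 900 mm from the base axis. Payload 19.9 kg.
Tool frame: the origin (TCP) lies on the centre line of the jaws, within the pads' length; the fingertips stand 22 mm ahead of it and the grasp point (between the pads) lies 3 mm ahead of it; z points along the fingers, x is the direction in which the jaws open and shut, and the axes are right-handed (so a half turn about z gives the same grasp; the last joint's range is limited). The gripper opens to 85 mm and grips with 20 to 120 N. Pads are 22 mm wide; open, the fingers measure 114 mm over their backs; the gripper's body (76 mm by 85 mm) begins 54 mm behind the grasp point. The pads swing forward as they close: fully open they stand 13 mm farther back than shut.
Start: joints at [-2.378, 23.915, -0.59, 92.452, 0.269, 63.638, -3.037], TCP at [624.983, 0.004, 253.26] pointing down, gripper open.
Joint ranges: [-161.28, 161.28], [-22.2, 115.67], [-73.04, 71.86], [3.21, 147.25], [-68.34, 248.33], [10.77, 114.83], [-161.83, 161.83]. Speed limits (degrees/s): [108.29, 108.29, 136.94, 136.94, 172.46, 172.46, 172.46].

### API

Orientations are given as [roll, pitch, yaw] about the fixed x, y, z axes, in that order (R = Rz(yaw) Ry(pitch) Rx(roll)).
In Python, from rig import sense, read_camera, sign_off gives the robot as it stands.
- The arm moves only by the tool servo_tool, never from a script. Its argument "steps" is a list of rows, each a list of 6 numbers: the shift along the tool's x, y, z in mm, then the turn, a rotation vector about the tool's x, y, z in rad. In form: [[x, y, z, wx, wy, wz], ...]. A call has exactly 10 rows; each row is the pose to reach, as a shift and turn from the pose commanded when the call began, along the tool's axes at that moment; what a row does not reach only later rows make up. A row lasts 1/12 s, in which the tool goes at most 41.7 mm and 7.16 degrees, less where a joint would pass 70% of its speed; a pose out of reach is approached as far as the arm can. A call with a gripper value outside its range is refused whole. "jaw" is the opening, from 0 (shut) to 1 (fully open), set as the call begins (left out, the last holds). The fingers move at their own pace and stop on an object; the grip force is fixed at half the most. Time passes only in rows, so rows that repeat a pose let the fingers close, or fill a call up. It gives the time, the measured TCP pose, the force and the opening at its end, in the units of the state.
- sense(): the state, without advancing time (a new reading comes with each control period).
- read_camera(name): name is "scene" or "side" or "wrist"; returns a dict with "image" (400x640x3 uint8, red, green, blue), "intrinsics" (3x3 intrinsics, pixels), "D" ([k1, k2, p1, p2, k3] as OpenCV has them; the pictures are not rectified), "eye" and "orientation" of the camera in the world. Camera axes: x right, y up, looking along -z (the intrinsics and any distortion apply to the point x, -y, -z); pixel columns grow to the right and rows downward; lengths in mm; the calibration is good to about 2 mm. A picture is of the moment at which its call begins. There is no depth.
- sign_off(): hands the job in, once; it reports no verdict.
The state is a dict: "time_s": time; "qpos": joint angles; "dq": joint speeds; "joint_efforts": joint torques, N m; "position": TCP position; "eef_rot": TCP orientation; "force": force on the tool from outside, world axes, zero at the start; "moment": the same for the moment, N m; "gripper_width": opening from 0.0 (shut) to 1.0 (fully open).
Only numpy, scipy, OpenCV 4.12 (cv2) and the standard library are available. Lean on these libraries where they do the work, as an engineer would, in place of code of your own. Each camera call takes 0.05 s, during which the arm holds its last target. There are 200 camera calls.

### The job

Hang the loose sign holder astride the fixture's rail, squarely and right in front of the clamp's rubber foot, and let go of it. Then pump the clamp's trigger, moving the jaw with the trigger alone, until the foot presses the holder against the rail, and stop with the sprung foot pushed about half way in: never squash it nearly fully home. Finish while still holding the trigger pulled in, so that the pressure stays on, and leave the other things on the bench where they are.

Things in the scene. Friction and masses are not known exactly. Their poses are not given: they have to be found in the camera images.
- holder: Loose aluminium sign holder, 0.12-0.21 kg, 60 (x) x 34 (y) x 95 mm, upright: an inverted U with a plate on top. Origin: centre of underside, z up. Legs 4 mm thick at y = -15 and +15 mm, 26 mm clear between, z 0-40; web z 40-45; grip plate (white paper on both faces) 50 wide (x), 8 thick (y), z 45-95 mm. Either way round will do.
- clamp: Fixture fixed to the bench: dark base plate 130 x 335 x 12 mm. Origin on the bench near its middle, z up, y = clamping direction, trigger to rail. In mm: black body x -25..25, y -132..-19, top z 105; fixed handle on it x -10..10, y -45..-27, top z 170; trigger behind at y -105. Toothed rod along y at x 0, z 88 carries the jaw with a sprung rubber foot, facing the rail at y 130.
- rail_mid (a point): Middle of the top face of the horizontal aluminium rail, 100 mm above the bench, facing the foot; axes as clamp. Rail along x, 206 long, 20 wide (y), 24 mm high; 16 mm posts below it at x = -95 and +95 mm. A holder hung on it has its origin 40 mm below this point.
- trigger_hinge (a point): Hinge of the trigger inside the clamp body, 60 mm above the bench, axes as clamp; the trigger swings about the x axis through it.
- trigger_grip (a point): Point to hold the trigger, on its centre line 105 mm above the hinge (165 mm above the bench at rest). The trigger is an upright black paddle 24 mm wide (clamp x), 14 mm thick (y), its top 25 mm above this point; free space on both sides.
- trigger (a joint): Trigger angle, rad: 0 at rest (upright), swings towards the fixed handle (clamp +y) up to 0.36; returned by a light spring (1.5 to 2.5 N at the grip). Each 0.1 rad pushes the jaw 8 mm, after up to 8 mm lost until the pawl meets a tooth; the way back leaves the jaw. Needs under 18 N. No locking pawl: let go, and the foot's spring pushes the jaw back until little pressure is left.
- jaw (a joint): How far the jaw (black block 32 x 24 x 36 mm) has gone forward, m, 0 to 0.09 (start 0 to 0.025), about 2.5 N friction. The foot meets a holder that lies against the rail at 0.065; a holder hung centrally is met up to 3 mm sooner and first slid against the rail.
- foot (a joint): How far the sprung foot is pushed into the jaw, m: 0 free, 0.020 fully home; spring 700 N/m. Grows once the holder is tight against the rail. Its bright steel stem shows between rubber and jaw block, 20 mm long when free.
- foot_face (a point): Centre of the face of the rubber foot, a disc of 28 mm diameter and 8 mm thick, 88 mm above the bench; axes as clamp, it moves along y.
- jar: Bystander: upright jar with steel lid, diameter 48 mm, 75 mm high, origin at the centre of its underside.
- carton: Bystander: cardboard carton 90 x 60 x 50 mm, origin at the centre of its underside.
- bolt: Bystander: steel bolt standing on its head, 62 mm high, origin at the centre of its underside.
- tape: Bystander: roll of tape, 90 mm diameter, 40 mm high, origin at the centre of its underside.
- bin: Bystander: red bin of fasteners, 130 x 90 x 55 mm, origin at the centre of its underside.
- screwdriver: Bystander: screwdriver lying on the bench.
- block: Bystander: steel block 50 x 50 x 30 mm, origin at the centre of its underside.
Mind the look-alikes: they are no part of the job. What is shaped like the holder but blue or green is not meant.

How it is judged (in metres and radians):
On the way, in this order (a step that is already met when the one before it is completed fails the run):
1. the holder hangs astride the rail in front of the foot, upright, let go and still, the foot not yet touching (z of holder in the frame of rail_mid between -0.046 and -0.034 m and x of holder in the frame of rail_mid between -0.018 and 0.018 m and y of holder in the frame of rail_mid between -0.008 and 0.008 m and angle between holder's own z axis and vertical below 0.15 rad and contact force between the fingers and holder below 0.2 N and linear speed of holder below 0.02 m/s and value of joint foot below 0.002 m), for 0.3 s.
2. pumped by the trigger, the foot touches the holder and begins to press it against the rail (contact force between foot and holder above 1.5 N and value of joint foot above 0.003 m), for 0.1 s.
At the end, for the whole second after the job is handed in: Fingers hold the trigger (over 2 N), pulled in over 0.03 rad; foot pushed in 5 to 15 of 20 mm, pressing the holder with over 2.5 N; holder down on the rail within 6 mm, within 18 mm of the foot axis and 8 mm across the rail, upright and square within 0.15 rad, still, not touched by the fingers (value of joint foot between 0.005 and 0.015 m and contact force between foot and holder above 2.5 N and contact force between the fingers and trigger above 2 N and value of joint trigger above 0.03 rad and contact force between the fingers and holder below 0.2 N and linear speed of holder below 0.02 m/s and z of holder in the frame of rail_mid between -0.046 and -0.034 m and x of holder in the frame of rail_mid between -0.018 and 0.018 m and y of holder in the frame of rail_mid between -0.008 and 0.008 m and angle between holder's own z axis and vertical below 0.15 rad and angle between the y axis of holder and the y axis of rail_mid, either way round below 0.15 rad); the arm keeps its last pose, push and grip.
It fails at once if the foot is squashed more than 18 mm of its 20 mm (value of joint foot above 0.018 m).
It fails at once if the jaw or its rod is pushed by the robot instead of by the trigger (contact force between any of the fingers, the arm and jaw above 2 N).
It fails at once if a bystander is moved more than 30 mm (distance of any of jar, carton, bolt, tape, bin, screwdriver, block from where it was at the start of the episode above 0.03 m).
It also fails if it takes over 61 s, if anything falls off the work surface, if the arm or the gripper's body presses on something with over 40 N, if the wrist force passes 120 N, or if a joint passes its speed limit or range.

## Working session

There is one attempt and no reset: what is moved stays moved. The work goes in short steps, Python scripts to look and compute and a tool call to move; the robot and the scene stay as the last step left them, time stands still between calls to the robot, and variables do not carry over. Pictures are saved under pics/ and viewed, about 8 in all and at most 12, crops included, and the job is handed in when it is done.

Besides the shell and the picture viewer there is one more tool, called after "Request:" by a JSON object that holds its "method" and its "body". servo_tool: Moves the arm, as the interface text tells. Its arguments: {"type":"object","properties":{"steps":{"type":"array","items":{"type":"array","items":{"type":"number"}}},"jaw":{"type":"number"}},"required":["steps"]}

```bash
mkdir -p pics
cat > h.py <<'E'
import numpy as np, cv2
from scipy.spatial.transform import Rotation as R
from rig import sense, read_camera, sign_off
def cam(n):
    c=read_camera(n); c['K']=np.array(c['intrinsics'],float); c['Dv']=np.array(c['D'],float)
    o=np.array(c['orientation'],float); c['R']=o if o.shape==(3,3) else R.from_euler('xyz',o,degrees=True).as_matrix()
    c['e']=np.array(c['eye'],float); return c
def ray(c,p):
    u=cv2.undistortPoints(np.array([[p]],float),c['K'],c['Dv'])[0,0]
    d=c['R']@np.array([u[0],-u[1],-1]); return d/np.linalg.norm(d)
def onz(c,p,z):
    d=ray(c,p); return c['e']+d*(z-c['e'][2])/d[2]
def tri(cs,ps):
    A=np.zeros((3,3));b=np.zeros(3)
    for c,p in zip(cs,ps):
        d=ray(c,p);M=np.eye(3)-np.outer(d,d);A+=M;b+=M@c['e']
    x=np.linalg.solve(A,b); return x
def proj(c,X):
    q=c['R'].T@(np.array(X,float)-c['e']); 
    return cv2.projectPoints(np.array([[q[0],-q[1],-q[2]]]),np.zeros(3),np.zeros(3),c['K'],c['Dv'])[0][0,0]
def save(c,n,crop=None,s=1):
    im=c['image'][:,:,::-1]
    if crop: x0,y0,x1,y1=crop; im=im[y0:y1,x0:x1]
    cv2.imwrite('pics/'+n,cv2.resize(im,None,fx=s,fy=s,interpolation=cv2.INTER_CUBIC))
def shift(dw):
    s=sense(); return R.from_euler('xyz',s['eef_rot'],degrees=True).as_matrix().T@np.array(dw,float)
E
python3 - <<'E'
from h import *
a=cam('scene');b=cam('side');w=cam('wrist')
print(a['orientation'],a['e'],b['orientation'],b['e'],w['e'],a['K'],a['Dv'])
save(a,'a.png',s=1.25);save(b,'b.png',s=1.25)
print(sense())
E
```

```text
[ 56.55286808   0.56088824 113.02471751] [1596.75311099  428.45925412  868.24545469] [ 58.36711591   1.17431283 -17.28613358] [ 247.944625   -941.97937416  744.40523554] [624.85142451  79.94855806 373.42076013] [[509.09008044   0.         321.82132069]
 [  0.         509.09008044 198.51048069]
 [  0.           0.           1.        ]] [-0.11817421  0.          0.          0.          0.        ]
{'time_s': 0.15, 'qpos': array([-2.37855772, 23.94105908, -0.59388552, 92.47663579,  0.27104502,
       63.63843714, -3.03509702]), 'dq': array([ 0.07686043, -0.14742079, -0.03918637, -0.02530019, -0.01463228,
        0.0975302 , -0.03293172]), 'joint_efforts': array([ 4.94602627e-04, -8.64738035e+01,  6.78995568e-01, -4.35059202e+01,
        1.90656655e-02,  5.86454262e-03, -4.75439651e-05]), 'position': array([6.24757643e+02, 3.21576105e-02, 2.52801232e+02]), 'eef_rot': array([1.79995354e+02, 5.45692379e-02, 6.83641435e-03]), 'force': array([0.29078693, 0.01925125, 0.29319908]), 'moment': array([-0.04786168,  0.00804203, -0.0194054 ]), 'gripper_width': 1.0003720054109368}
```

View pics/a.png

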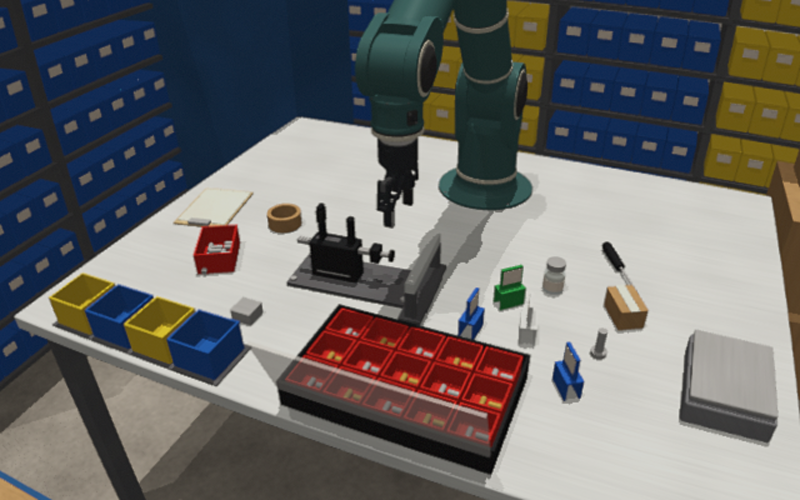

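View pics/b.png

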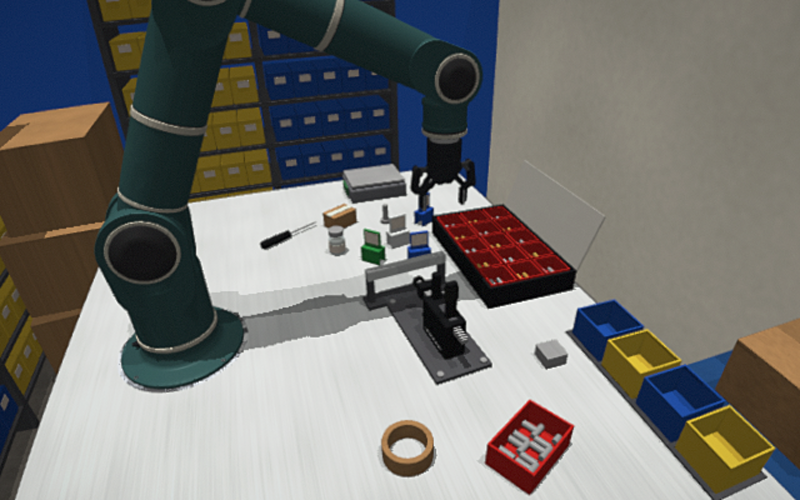

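The holder candidates, as pixels in the scene view as shown (1.25×), are: aluminium (528,325), blue (470,312), blue (568,372) and green (510,287). The side view shows the aluminium one at (398,230). I choose the aluminium one and check it, along with the clamp, in a close crop.

Run:
```python
from h import *
a=cam('scene');b=cam('side')
f=lambda c,r,s:cv2.resize(c['image'][r[1]:r[3],r[0]:r[2],::-1],None,fx=s,fy=s,interpolation=cv2.INTER_CUBIC)
# each panel 400x300
P=[f(a,(370,205,470,280),4),f(b,(270,150,370,225),4),f(a,(225,155,365,260),400/140),f(b,(280,195,400,310),300/115)]
P=[cv2.resize(p,(400,300)) if i<3 else cv2.copyMakeBorder(p,0,300-p.shape[0],0,400-p.shape[1],0) for i,p in enumerate(P)]
print([p.shape for p in P])
cv2.imwrite('pics/c.png',np.vstack([np.hstack(P[:2]),np.hstack(P[2:])]))
```

```text
[(300, 400, 3), (300, 400, 3), (300, 400, 3), (300, 400, 3)]
```

View pics/c.png

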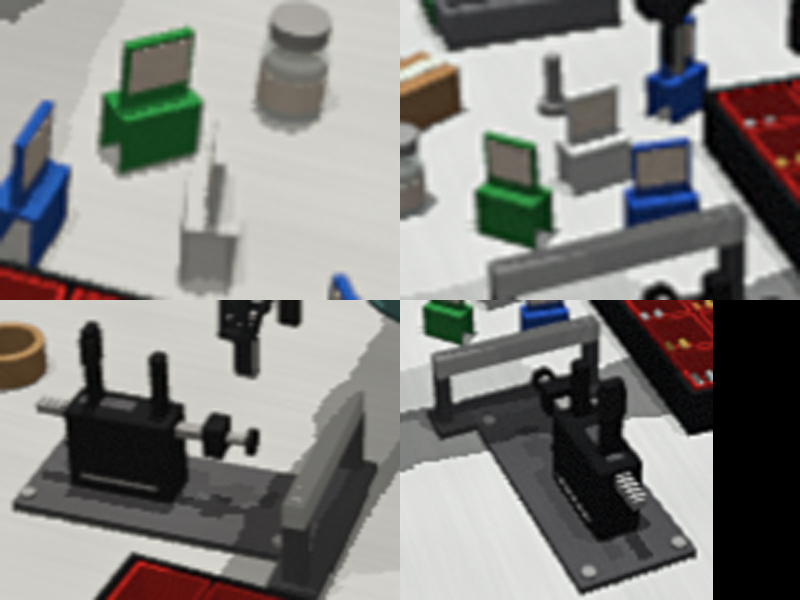

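The crop confirms the grey/white aluminium holder, upright: scene px (422,262), side px (319,185). The trigger is the taller rear paddle, the fixed handle is in the middle, and the foot faces the rail.

Run:
```python
from h import *
np.set_printoptions(precision=1,suppress=True)
a=cam('scene');b=cam('side')
p1=lambda x,y:(370+x/4,205+y/4); p2=lambda x,y:(270+(x-400)/4,150+y/4)
p3=lambda x,y:(225+x*.35,155+(y-300)*.35); p4=lambda x,y:(280+(x-400)/2.609,195+(y-300)/2.609)
print('holder plate top side',onz(b,p2(570,97),95),onz(b,p2(617,87),95))
print('web near edge',onz(b,p2(558,157),45),onz(b,p2(630,137),45))
print('plate top scene',onz(a,p1(213,125),95),onz(a,p1(217,165),95))
print('web scene near edge',onz(a,p1(183,232),45),onz(a,p1(240,237),45))
print('bottoms scene',onz(a,p1(180,287),0),onz(a,p1(233,292),0))
print('base corners side',onz(b,p4(582,591),12),onz(b,p4(694,552),12),'scene',onz(a,p3(15,500),12))
print('rail top side', [onz(b,p4(*q),100) for q in [(433,352),(592,318),(436,360),(600,325)]])
print('rail top scene',[onz(a,p3(*q),100) for q in [(362,393),(283,520),(305,527)]])
t=tri([a,b],[p3(91,325),p4(613,381)]);h=tri([a,b],[p3(158,355),p4(580,362)]);print('trig top',t,'handle top',h)
```

```text
holder plate top side [572.4 258.1  95. ] [617.7 262.5  95. ]
web near edge [555.1 242.8  45. ] [627.3 256.4  45. ]
plate top scene [583.7 263.2  95. ] [621.6 274.9  95. ]
web scene near edge [631.1 261.2  45. ] [622.5 295.1  45. ]
bottoms scene [630.7 263.6   0. ] [622.8 295.8   0. ]
base corners side [ 504.8 -299.5   12. ] [ 628.5 -286.6   12. ] scene [ 631.4 -274.3   12. ]
rail top side [array([441.7,  18.2, 100. ]), array([639.4,  27.6, 100. ]), array([441.1,   1.2, 100. ]), array([642.6,   9.8, 100. ])]
rail top scene [array([445.6,  22.9, 100. ]), array([666.5,  31. , 100. ]), array([668.5,  52.5, 100. ])]
trig top [ 563.  -212.3  187.4] handle top [ 556.6 -144.4  166.3]
```

Request:
{"method": "servo_tool", "body": {"steps": [[-12,-17,-15,0,0,0],[-25,-35,-30,0,0,0],[-37,-52,-45,0,0,0],[-50,-70,-60,0,0,0],[-50,-70,-60,0,0,0],[-50,-70,-60,0,0,0],[-50,-70,-60,0,0,0],[-50,-70,-60,0,0,0],[-50,-70,-60,0,0,0],[-50,-70,-60,0,0,0]]}}

```text
time_s: 1.18
position: [575.1, 69.4, 312.7]
eef_rot: [180.0, 0.1, -0.0]
force: [0.3, -0.0, -0.1]
gripper_width: 1.0
```

Run:
```python
from h import *
w=cam('wrist'); print(w['e'],w['orientation'],sense()['position'],w['K'][0,0],w['Dv']); save(w,'w1.png',s=1.25)
```

```text
[575.29045276 149.3742768  433.34414771] [-1.81702236e+01  1.04953246e-01  2.77077967e-03] [575.09715037  69.51909985 312.78534298] 355.505412604744 [0.0039904 0.        0.        0.        0.       ]
```

View pics/w1.png

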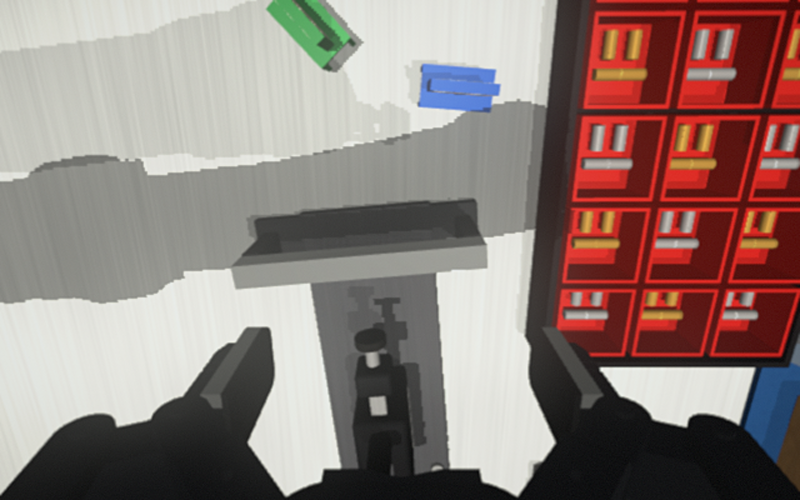

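The wrist view shows the rail's light top strip from (232,268) to (487,266), the foot at (372,338), the jaw block at (378,375), the blue decoy at (458,88) and the green decoy at (313,30). The holder is out of frame above.

Run:
```python
from h import *
np.set_printoptions(precision=1,suppress=True)
w=cam('wrist'); im=w['image']
print([im[r,288] .tolist() for r in range(170,236,4)])
m0=im.astype(int); v=m0.mean(2)
seed=v[int(278/1.25),288]; print('seed',seed)
m=((abs(v-seed)<10)&(m0.max(2)-m0.min(2)<15)).astype(np.uint8); m[:185]=0;m[235:]=0
n,l,st,ce=cv2.connectedComponentsWithStats(m); k=l[int(278/1.25),288]; print(st[k],ce[k])
r=cv2.minAreaRect(np.argwhere(l==k)[:,::-1].astype(np.float32)); bp=cv2.boxPoints(r); print(r)
c=np.array([onz(w,q,100) for q in bp]); print(c, c.mean(0))
print('foot',onz(w,(372/1.25,332/1.25),102),'jaw block', onz(w,(357/1.25,365/1.25),106))
```

```text
[[65, 65, 63], [62, 63, 62], [60, 61, 59], [62, 62, 60], [61, 61, 60], [70, 71, 70], [71, 70, 69], [93, 93, 90], [91, 92, 88], [158, 158, 153], [155, 156, 149], [154, 155, 148], [154, 156, 148], [153, 154, 147], [107, 106, 105], [96, 95, 95], [95, 94, 94]]
seed 151.33333333333334
[ 184  196  205   35 3576] [287.7 213.4]
((286.764404296875, 213.94320678710938), (18.513696670532227, 204.79177856445312), 85.11479949951172)
[[437.2  20.  100. ]
 [641.1  38.6 100. ]
 [643.9  19.1 100. ]
 [436.4  -0.2 100. ]] [539.6  19.3 100. ]
foot [550.4 -37.8 102. ] jaw block [537.3 -67.3 106. ]
```

Request:
{"method": "servo_tool", "body": {"steps": [[5,-20,0,0,0,0.12],[10,-40,0,0,0,0.12],[15,-60,0,0,0,0.12],[22,-80,0,0,0,0.12],[22,-100,0,0,0,0.12],[22,-120,0,0,0,0.12],[22,-120,0,0,0,0.12],[22,-120,0,0,0,0.12],[22,-120,0,0,0,0.12],[22,-120,0,0,0,0.12]], "jaw": 0.5}}

```text
time_s: 2.12
position: [597.2, 188.9, 313.2]
eef_rot: [180.0, -0.0, -6.9]
force: [-0.4, -0.0, 0.3]
gripper_width: 0.5
```

Run:
```python
from h import *
w=cam('wrist'); s=sense(); print(s['position'],s['eef_rot']); print(proj(w,[597,271,95])); save(w,'w2.png',(200,0,520,240),2.5)
```

```text
[597.17232148 188.95540204 313.29387964] [ 1.79979787e+02 -2.72173806e-03 -6.95143751e+00]
[309.90826097  75.96975659]
```

View pics/w2.png

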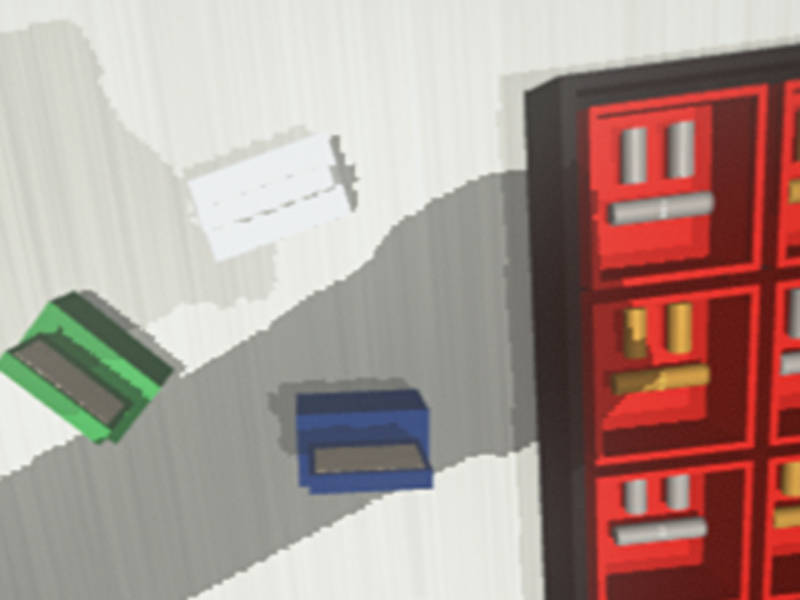

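The crop shows the holder's white web quad at about (190,182), (328,135), (355,208), (218,262), with the decoys clear of it.

Run:
```python
from h import *
np.set_printoptions(precision=1,suppress=True)
w=cam('wrist'); im=w['image'].astype(int)
q=[(190,182),(328,135),(355,208),(218,262)]
P=[onz(w,(200+x/2.5,y/2.5),45) for x,y in q]; P=np.array(P); print(P,P.mean(0))
v=cv2.GaussianBlur(im.min(2).astype(np.uint8),(1,1),0)
for t in (222,228,234):
  m=(v>t).astype(np.uint8); m[:, :270]=0; m[:,350:]=0; m[:45]=0; m[115:]=0
  m=cv2.morphologyEx(m,cv2.MORPH_CLOSE,np.ones((3,3)))
  n,l,st,ce=cv2.connectedComponentsWithStats(m); k=1+np.argmax(st[1:,4]); r=cv2.minAreaRect(np.argwhere(l==k)[:,::-1].astype(np.float32))
  c=np.array([onz(w,p,45) for p in cv2.boxPoints(r)]); print(t,st[k],r); print(c,c.mean(0))
print(v[72:90:2,270:350:5])
```

```text
[[561.1 278.8  45. ]
 [619.8 289.9  45. ]
 [627.9 260.3  45. ]
 [567.8 245.5  45. ]] [594.2 268.6  45. ]
222 [ 270   45   80   70 4170] ((309.5, 79.5), (69.0, 79.0), 90.0)
[[559.3 305.7  45. ]
 [638.6 296.1  45. ]
 [632.1 228.1  45. ]
 [548.1 238.3  45. ]] [594.6 267.1  45. ]
228 [ 276   45   74   70 3259] ((312.5, 79.5), (69.0, 73.0), 90.0)
[[565.4 305.   45. ]
 [638.6 296.1  45. ]
 [632.1 228.1  45. ]
 [554.5 237.5  45. ]] [597.7 266.7  45. ]
234 [ 276   53   64   51 1634] ((308.10406494140625, 78.39141845703125), (34.44084548950195, 57.64805221557617), 70.34617614746094)
[[560.4 279.8  45. ]
 [618.2 291.5  45. ]
 [626.7 258.8  45. ]
 [567.4 246.1  45. ]] [593.2 269.   45. ]
[[197 222 235 235 235 236 236 236 236 234 235 235 236 172 157 231]
 [197 223 235 236 236 235 236 223 236 236 236 236 235 233 168 233]
 [198 208 235 236 235 235 234 236 236 235 236 230 207 237 155 234]
 [198 203 235 235 236 235 236 235 236 236 232 193 237 236 155 234]
 [199 217 236 232 235 236 236 236 236 224 234 237 236 235 155 234]
 [200 223 236 232 236 235 236 237 234 200 236 236 236 236 175 234]
 [201 224 235 236 236 236 236 215 212 237 236 236 235 236 207 233]
 [204 215 234 235 236 236 224 233 237 236 236 236 236 235 234 233]
 [204 210 230 236 236 213 222 236 236 236 236 236 235 228 233 232]]
```

Request:
{"method": "servo_tool", "body": {"steps": [[-2,-10,10,0,0,0.12],[-4,-25,25,0,0,0.24],[-6,-40,40,0,0,0.36],[-8,-55,55,0,0,0.48],[-11.8,-70,70,0,0,0.6],[-11.8,-80.7,90,0,0,0.72],[-11.8,-80.7,110,0,0,0.84],[-11.8,-80.7,120,0,0,0.96],[-11.8,-80.7,130,0,0,1.08],[-11.8,-80.7,130,0,0,1.2]]}}

```text
time_s: 3.05
position: [594.3, 270.6, 181.1]
eef_rot: [179.8, -0.0, -76.0]
force: [-0.8, 0.6, -0.7]
gripper_width: 0.505
```

Request:
{"method": "servo_tool", "body": {"steps": [[0,0,0,0,0,0.036],[0,0,10,0,0,0.036],[0,0,25,0,0,0.036],[0,0,45,0,0,0.036],[0,0,45,0,0,0.036],[0,0,45,0,0,0.036],[0,0,45,0,0,0.036],[0,0,45,0,0,0.036],[0,0,45,0,0,0.036],[0,0,45,0,0,0.036]]}}

```text
time_s: 3.88
position: [595.2, 271.6, 139.0]
eef_rot: [-179.9, 0.0, -77.7]
force: [1.0, -0.9, 1.5]
gripper_width: 0.506
```

Run:
```python
from h import *
w=cam('wrist'); s=sense(); print(s['position'],s['eef_rot'],s['qpos'],s['force']); save(w,'w3.png',None,1.25)
```

```text
[595.12682497 271.61842632 138.84047205] [-1.79960093e+02  1.28619954e-02 -7.76857132e+01] [ -32.87578642   33.80324151    7.88512495   93.55347941   -5.48900913
   52.97916412 -100.68832117] [-0.09596782 -0.09441347 -0.46552446]
```

View pics/w3.png

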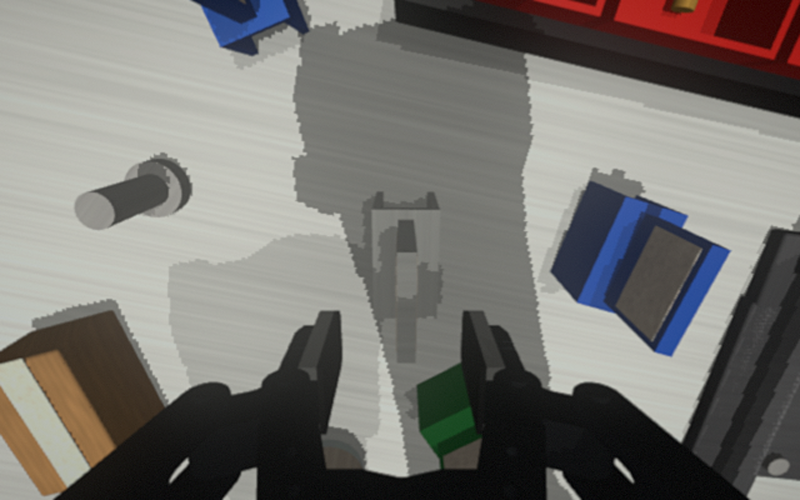

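The holder's plate is centred between the fingers (x≈405 against 403) and aligned with them, and neighbours are clear. I descend and grip.

Request:
{"method": "servo_tool", "body": {"steps": [[0,0,10,0,0,0],[0,0,20,0,0,0],[0,0,30,0,0,0],[0,0,40,0,0,0],[0,0,50,0,0,0],[0,0,58,0,0,0],[0,0,62,0,0,0],[0,0,62,0,0,0],[0,0,62,0,0,0],[0,0,62,0,0,0]]}}

```text
time_s: 4.77
position: [595.2, 271.6, 76.7]
eef_rot: [-180.0, 0.0, -77.7]
force: [0.4, 0.0, 0.3]
gripper_width: 0.499
```

Request:
{"method": "servo_tool", "body": {"steps": [[0,0,0,0,0,0],[0,0,0,0,0,0],[0,0,0,0,0,0],[0,0,0,0,0,0],[0,0,0,0,0,0],[0,0,0,0,0,0],[0,0,0,0,0,0],[0,0,0,0,0,0],[0,0,0,0,0,0],[0,0,0,0,0,0]], "jaw": 0}}

```text
time_s: 5.6
position: [594.9, 271.5, 76.3]
eef_rot: [180.0, 0.0, -77.7]
force: [-0.8, -1.0, 1.0]
gripper_width: 0.087
```

Request:
{"method": "servo_tool", "body": {"steps": [[0,0,-10,0,0,0],[0,0,-25,0,0,0],[0,0,-45,0,0,0],[0,0,-65,0,0,0],[0,0,-85,0,0,0],[0,0,-105,0,0,0],[0,0,-125,0,0,0],[0,0,-140,0,0,0],[0,0,-140,0,0,0],[0,0,-140,0,0,0]]}}

```text
time_s: 6.43
position: [595.1, 271.6, 217.1]
eef_rot: [-179.9, 0.0, -77.7]
force: [-0.2, 0.4, -1.3]
gripper_width: 0.089
```

Request:
{"method": "servo_tool", "body": {"steps": [[12,5,0,0,0,0.03],[40,18,0,0,0,0.06],[75,34,0,0,0,0.09],[110,50,0,0,0,0.124],[145,65,0,0,0,0.124],[180,81,0,0,0,0.124],[210,95,0,0,0,0.124],[228,103,0,0,0,0.124],[234.8,106,0,0,0,0.124],[234.8,106,0,0,0,0.124]]}}

```text
time_s: 7.27
position: [540.6, 17.3, 215.6]
eef_rot: [179.9, -0.0, -85.0]
force: [0.4, 0.1, -1.3]
gripper_width: 0.088
```

Request:
{"method": "servo_tool", "body": {"steps": [[0,0,10,0,0,0],[0,0,20,0,0,0],[0,0,25,0,0,0],[0,0,25,0,0,0],[0,0,25,0,0,0],[0,0,25,0,0,0],[0,0,25,0,0,0],[0,0,25,0,0,0],[0,0,25,0,0,0],[0,0,25,0,0,0]]}}

```text
time_s: 8.1
position: [541.5, 19.5, 191.5]
eef_rot: [-180.0, 0.0, -84.8]
force: [-0.0, 0.3, -0.1]
gripper_width: 0.084
```

Run:
```python
from h import *
a=cam('scene');b=cam('side');s=sense(); print(s['position'],s['eef_rot'],s['force'])
f=lambda c,r,s:cv2.resize(c['image'][r[1]:r[3],r[0]:r[2],::-1],(400,400),interpolation=cv2.INTER_CUBIC)
for n,c in (('a',a),('b',b)): print(n,proj(c,[541.5,19.5,100]))
ca=proj(a,[541.5,19.5,110]).astype(int);cb=proj(b,[541.5,19.5,110]).astype(int);print(ca,cb)
g=lambda c,p:f(c,(p[0]-50,p[1]-50,p[0]+50,p[1]+50),4)
cv2.imwrite('pics/d.png',np.hstack([g(a,ca),g(b,cb)]))
```

```text
[541.44405812  19.51990677 191.3876268 ] [-1.79991166e+02  1.26471694e-03 -8.48021631e+01] [ 0.13210852  0.25186439 -1.23381913]
a [338.15938924 204.93100846]
b [324.46366105 208.78074013]
[338 201] [324 205]
```

View pics/d.png

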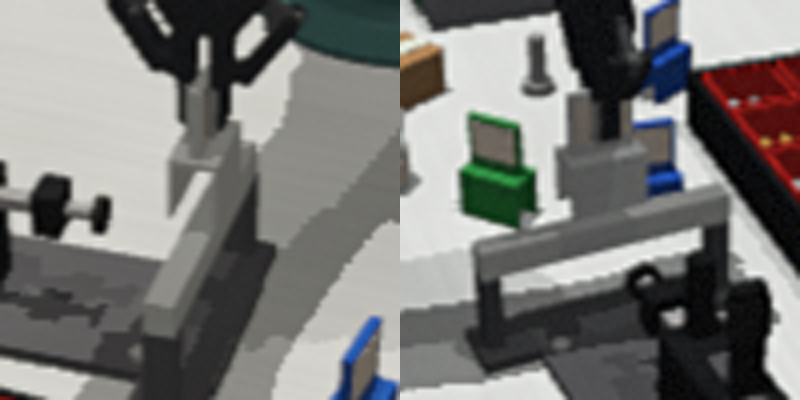

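Run:
```python
from h import *
np.set_printoptions(precision=0,suppress=True)
a=cam('scene');b=cam('side')
Rz=R.from_euler('z',5.2,degrees=True).as_matrix(); o=np.array([541.5,19.5,115])
for n,c,p0,off in (('a',a,(288,151),0),('b',b,(274,155),400)):
  for q in [(30,-17,0),(30,17,0),(30,-17,45),(30,17,45),(-30,-17,45),(-30,-17,0),(25,-4,95),(-25,-4,95)]:
    p=proj(c,o+Rz@np.array(q)); print(n,q,(p-p0)*4+[off,0])
  for q in [(103,-10,-15),(103,10,-15),(-103,-10,-15)]:
    p=proj(c,o+Rz@np.array(q)); print('rail',n,q,(p-p0)*4+[off,0])
```

```text
a (30, -17, 0) [163. 217.]
a (30, 17, 0) [213. 226.]
a (30, -17, 45) [163. 159.]
a (30, 17, 45) [214. 168.]
a (-30, -17, 45) [190. 113.]
a (-30, -17, 0) [189. 170.]
a (25, -4, 95) [185.  92.]
a (-25, -4, 95) [207.  55.]
rail a (103, -10, -15) [140. 301.]
rail a (103, 10, -15) [170. 306.]
rail a (-103, -10, -15) [228. 136.]
b (30, -17, 0) [647. 201.]
b (30, 17, 0) [629. 179.]
b (30, -17, 45) [647. 149.]
b (30, 17, 45) [628. 128.]
b (-30, -17, 45) [571. 166.]
b (-30, -17, 0) [573. 218.]
b (25, -4, 95) [633.  83.]
b (-25, -4, 95) [569.  96.]
rail b (103, -10, -15) [729. 192.]
rail b (103, 10, -15) [718. 180.]
rail b (-103, -10, -15) [478. 253.]
```

Request:
{"method": "servo_tool", "body": {"steps": [[0,0,4,0,0,0],[0,0,8,0,0,0],[0,0,10,0,0,0],[0,0,12,0,0,0],[0,0,14,0,0,0],[0,0,16,0,0,0],[0,0,18,0,0,0],[0,0,19,0,0,0],[0,0,20,0,0,0],[0,0,20,0,0,0]]}}

```text
time_s: 9.13
position: [541.3, 19.5, 171.1]
eef_rot: [180.0, -0.0, -84.8]
force: [-0.4, 0.0, -1.6]
gripper_width: 0.085
```

No contact, so the legs straddle the rail top. I continue down.

Request:
{"method": "servo_tool", "body": {"steps": [[0,0,4,0,0,0],[0,0,8,0,0,0],[0,0,12,0,0,0],[0,0,16,0,0,0],[0,0,20,0,0,0],[0,0,24,0,0,0],[0,0,28,0,0,0],[0,0,30,0,0,0],[0,0,31,0,0,0],[0,0,31,0,0,0]]}}

```text
time_s: 9.97
position: [541.4, 19.5, 140.1]
eef_rot: [180.0, -0.0, -84.8]
force: [-0.2, 0.3, -1.3]
gripper_width: 0.084
```

Run:
```python
from h import *
a=cam('scene');b=cam('side');s=sense(); print(s['position'],s['force'],s['moment'])
g=lambda c,p:cv2.resize(c['image'][p[1]-50:p[1]+50,p[0]-50:p[0]+50,::-1],(400,400),interpolation=cv2.INTER_CUBIC)
cv2.imwrite('pics/e.png',np.hstack([g(a,(338,201)),g(b,(324,205))]))
```

```text
[541.50009369  19.55496567 140.38929741] [ 0.01764276  0.9560959  -0.81851154] [ 0.03149981 -0.00166059  0.02453491]
```

View pics/e.png

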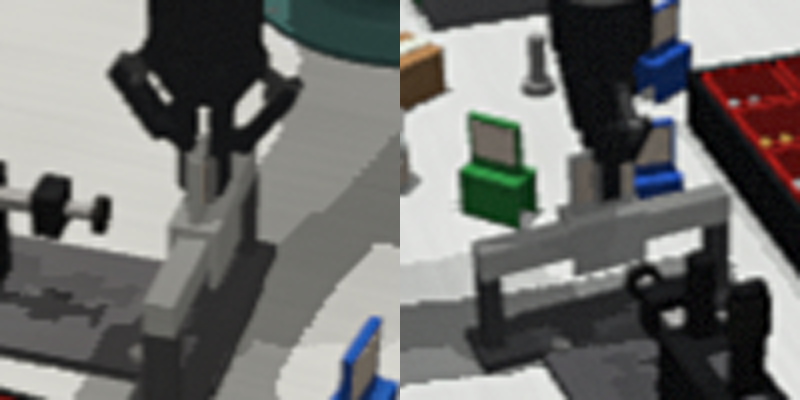

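Request:
{"method": "servo_tool", "body": {"steps": [[0,0,1,0,0,0],[0,0,2,0,0,0],[0,0,3,0,0,0],[0,0,3.5,0,0,0],[0,0,3.5,0,0,0],[0,0,3.5,0,0,0],[0,0,3.5,0,0,0],[0,0,3.5,0,0,0],[0,0,3.5,0,0,0],[0,0,3.5,0,0,0]]}}

```text
time_s: 10.9
position: [541.4, 19.6, 136.8]
eef_rot: [180.0, -0.0, -84.8]
force: [-1.1, -0.0, -0.6]
gripper_width: 0.081
```

Request:
{"method": "servo_tool", "body": {"steps": [[0,0,0,0,0,0],[0,0,0,0,0,0],[0,0,0,0,0,0],[0,0,0,0,0,0],[0,0,0,0,0,0],[0,0,0,0,0,0],[0,0,-2,0,0,0],[0,0,-5,0,0,0],[0,0,-10,0,0,0],[0,0,-10,0,0,0]], "jaw": 0.4}}

```text
time_s: 11.73
position: [541.9, 19.5, 147.9]
eef_rot: [-179.9, 0.0, -84.8]
force: [0.6, 0.3, 0.9]
gripper_width: 0.402
```

Request:
{"method": "servo_tool", "body": {"steps": [[0,0,-8,0,0,0],[0,0,-20,0,0,0],[0,0,-40,0,0,0],[0,0,-65,0,0,0],[0,0,-90,0,0,0],[0,0,-110,0,0,0],[0,0,-125,0,0,0],[0,0,-130,0,0,0],[0,0,-130,0,0,0],[0,0,-130,0,0,0]]}}

```text
time_s: 12.57
position: [541.2, 19.5, 276.6]
eef_rot: [180.0, 0.0, -84.8]
force: [0.0, 0.3, -0.4]
gripper_width: 0.398
```

Request:
{"method": "servo_tool", "body": {"steps": [[15,0,0,0,0,-0.12],[40,0,0,0,0,-0.24],[70,0,0,0,0,-0.36],[100,0,0,0,0,-0.48],[130,0,0,0,0,-0.6],[160,0,0,0,0,-0.72],[190,0,0,0,0,-0.84],[215,0,0,0,0,-0.96],[230,0,0,0,0,-1.08],[235,0,0,0,0,-1.2]], "jaw": 0.7}}

```text
time_s: 13.4
position: [561.8, -217.5, 275.3]
eef_rot: [179.9, 0.1, -15.9]
force: [0.4, -1.2, -0.1]
gripper_width: 0.701
```

Request:
{"method": "servo_tool", "body": {"steps": [[0,0,0,0,0,-0.1],[0,0,0,0,0,-0.2],[0,0,0,0,0,-0.3],[0,0,0,0,0,-0.371],[0,0,0,0,0,-0.371],[0,0,0,0,0,-0.371],[0,0,0,0,0,-0.371],[0,0,0,0,0,-0.371],[0,0,0,0,0,-0.371],[0,0,0,0,0,-0.371]]}}

```text
time_s: 14.23
position: [562.7, -214.4, 276.7]
eef_rot: [180.0, 0.0, 5.2]
force: [-0.3, 0.6, -0.8]
gripper_width: 0.703
```

Run:
```python
from h import *
np.set_printoptions(precision=1,suppress=True)
w=cam('wrist');s=sense(); print(s['position'],s['eef_rot'],s['qpos'])
print('trig top proj*1.25',proj(w,[562.8,-214.5,190])*1.25,'rail_mid',proj(w,[541.5,19.5,100])*1.25); save(w,'w4.png',None,1.25)
```

```text
[ 562.7 -214.4  276.8] [180.    0.    5.2] [12.2 20.4  7.4 94.6 -2.8 65.2 25.5]
trig top proj*1.25 [401.4 266.1] rail_mid [ 401.7 -213.6]
```

View pics/w4.png

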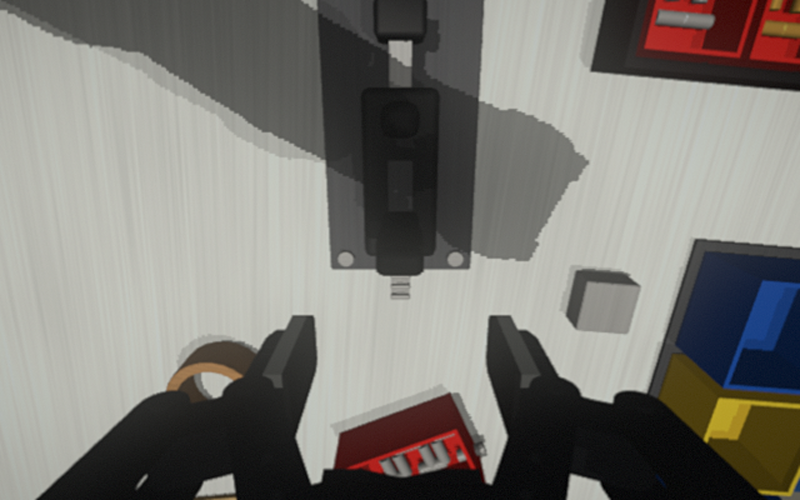

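The trigger top is at (400,262), matching the prediction, and the clamp lies square to the gripper. I descend and grip.

Request:
{"method": "servo_tool", "body": {"steps": [[0,0,12,0,0,0],[0,0,27,0,0,0],[0,0,42,0,0,0],[0,0,57,0,0,0],[0,0,72,0,0,0],[0,0,87,0,0,0],[0,0,100,0,0,0],[0,0,108,0,0,0],[0,0,108.8,0,0,0],[0,0,108.8,0,0,0]]}}

```text
time_s: 15.12
position: [562.6, -214.5, 167.6]
eef_rot: [-180.0, 0.0, 5.2]
force: [0.4, 0.1, 1.0]
gripper_width: 0.702
```

Request:
{"method": "servo_tool", "body": {"steps": [[0,0,0,0,0,0],[0,0,0,0,0,0],[0,0,0,0,0,0],[0,0,0,0,0,0],[0,0,0,0,0,0],[0,0,0,0,0,0],[0,0,0,0,0,0],[0,0,0,0,0,0],[0,0,0,0,0,0],[0,0,0,0,0,0]], "jaw": 0}}

```text
time_s: 15.95
position: [562.1, -214.7, 168.9]
eef_rot: [-180.0, 0.0, 5.2]
force: [-9.5, 1.8, 11.6]
gripper_width: 0.275
```

```bash
cat > pics.py <<'E'
import sys
from h import *
a=cam('scene');s=sense(); print(np.round(s['position'],1),np.round(s['eef_rot'],1),np.round(s['force'],1),s['gripper_width'])
p=(325,200)
cv2.imwrite('pics/'+sys.argv[1],cv2.resize(a['image'][p[1]-50:p[1]+50,p[0]-80:p[0]+50,::-1],(780,600),interpolation=cv2.INTER_CUBIC))
E
python3 pics.py f.png
```

```text
[ 562.1 -214.7  168.9] [180.    0.    5.2] [-9.7  2.  11.9] 0.2718190597151209
```

View pics/f.png

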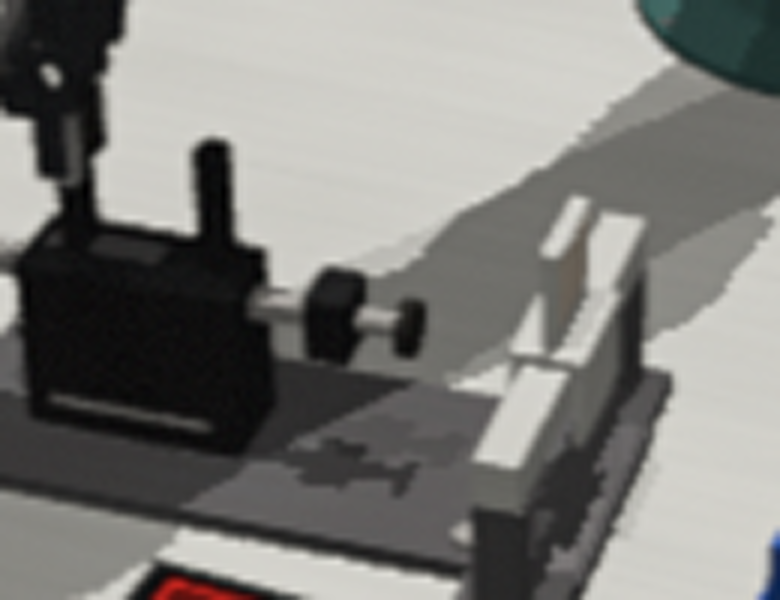

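The holder hangs upright astride the rail, with its web on the rail at about (545,350) in the crop. The foot at (410,325) is well clear of it and the fingers grip the trigger. From here I measure the jaw by sampling the picture along the rod axis.

```bash
cat > m.py <<'E'
from h import *
Rz=R.from_euler('z',5.2,degrees=True).as_matrix(); mid=np.array([541.5,19.5,0])
def prof(c,ox=6,z=92):   # y = clamp y relative to rail middle; near side / upper part of the stem
    ys=np.arange(-130,5,1.0); g=c['image'].astype(np.float32).mean(2)
    P=np.array([proj(c,mid+Rz@np.array([ox,y,z])) for y in ys]).astype(np.float32)
    return ys,cv2.remap(g,P[:,:1],P[:,1:],cv2.INTER_LINEAR)[:,0]
def edges(v,ys,t=75):
    d=v<t; i=np.flatnonzero(d[1:]!=d[:-1]); return [(round(float(ys[k]+(t-v[k])/(v[k+1]-v[k])),1),'dark' if d[k+1] else 'lite') for k in i]
if __name__=='__main__':
    c=cam('scene'); s=sense(); print(np.round(s['position'],1),np.round(s['eef_rot'],1),np.round(s['force'],1))
    ys,v=prof(c); print(edges(v,ys)); print(v[::2].astype(int).tolist())
E
python3 m.py
```

```text
[ 562.1 -214.7  168.9] [-180.     0.     5.2] [-10.8   1.4  12.1]
[(-122.3, 'dark'), (-96.4, 'lite'), (-77.3, 'dark'), (-62.1, 'lite')]
[118, 114, 109, 97, 70, 39, 18, 14, 14, 13, 12, 14, 14, 14, 12, 18, 37, 83, 113, 127, 127, 125, 123, 124, 124, 111, 86, 54, 36, 27, 21, 17, 22, 42, 75, 100, 109, 109, 109, 108, 109, 108, 108, 108, 108, 108, 109, 108, 108, 109, 110, 119, 130, 138, 167, 188, 204, 208, 209, 208, 206, 174, 143, 125, 152, 183, 204, 208]
```

Request:
{"method": "servo_tool", "body": {"steps": [[0,-4.3,0.1,-0.04,0,0],[0,-8.6,0.35,-0.08,0,0],[0,-12.9,0.8,-0.12,0,0],[0,-17.2,1.4,-0.16,0,0],[0,-21.5,2.15,-0.2,0,0],[0,-25.7,3.1,-0.24,0,0],[0,-29.8,4.2,-0.28,0,0],[0,-34,5.5,-0.32,0,0],[0,-34,5.5,-0.32,0,0],[0,-34,5.5,-0.32,0,0]]}}

```text
time_s: 16.88
position: [559.1, -180.4, 163.3]
eef_rot: [161.6, 0.1, 5.2]
force: [-11.5, 2.7, 15.0]
gripper_width: 0.271
```

```bash
python3 m.py
```

```text
[ 559.  -180.5  163.3] [1.616e+02 1.000e-01 5.200e+00] [-11.6   4.4  15.5]
[(-110.9, 'dark'), (-72.7, 'lite'), (-56.4, 'dark'), (-41.0, 'lite')]
[77, 79, 82, 85, 87, 83, 78, 75, 75, 75, 74, 74, 74, 73, 61, 44, 27, 16, 13, 13, 14, 15, 15, 14, 13, 12, 12, 28, 54, 84, 92, 94, 94, 94, 94, 94, 93, 69, 43, 22, 18, 17, 18, 23, 56, 84, 102, 105, 107, 108, 108, 107, 109, 115, 154, 184, 204, 207, 208, 208, 206, 173, 142, 125, 151, 182, 203, 208]
```

The stroke moved the foot 21 mm. The foot face is now about 34 mm short of contact. I return the trigger and pull again.

Request:
{"method": "servo_tool", "body": {"steps": [[0,4.3,0.1,0.04,0,0],[0,8.6,0.35,0.08,0,0],[0,12.9,0.8,0.12,0,0],[0,17.2,1.4,0.16,0,0],[0,21.5,2.15,0.2,0,0],[0,25.7,3.1,0.24,0,0],[0,29.8,4.2,0.28,0,0],[0,34,5.5,0.32,0,0],[0,34,5.5,0.32,0,0],[0,34,5.5,0.32,0,0]]}}

```text
time_s: 17.77
position: [562.1, -215.0, 168.7]
eef_rot: [-179.9, 0.0, 5.2]
force: [-9.9, 1.5, 10.1]
gripper_width: 0.275
```

```bash
python3 m.py|head -2
```

```text
[ 562.1 -214.8  168.7] [-180.     0.     5.2] [-9.6  0.9  9.4]
[(-100.5, 'dark'), (-73.9, 'lite'), (-54.8, 'dark'), (-40.8, 'lite')]
```

Request:
{"method": "servo_tool", "body": {"steps": [[0,-4.3,0.1,-0.04,0,0],[0,-8.6,0.35,-0.08,0,0],[0,-12.9,0.8,-0.12,0,0],[0,-17.2,1.4,-0.16,0,0],[0,-21.5,2.15,-0.2,0,0],[0,-25.7,3.1,-0.24,0,0],[0,-29.8,4.2,-0.28,0,0],[0,-34,5.5,-0.32,0,0],[0,-34,5.5,-0.32,0,0],[0,-34,5.5,-0.32,0,0]]}}

```text
time_s: 18.65
position: [559.0, -180.6, 163.1]
eef_rot: [161.6, 0.1, 5.2]
force: [-10.1, 1.0, 12.7]
gripper_width: 0.268
```

```bash
python3 m.py
```

```text
[ 559.  -180.7  163.2] [1.616e+02 1.000e-01 5.200e+00] [-9.8  1.7 12. ]
[(-117.1, 'dark'), (-113.9, 'lite'), (-110.2, 'dark'), (-98.2, 'lite'), (-77.2, 'dark'), (-48.3, 'lite'), (-32.4, 'dark'), (-23.5, 'lite')]
[78, 80, 83, 84, 84, 80, 76, 73, 74, 75, 74, 73, 73, 74, 73, 74, 75, 77, 80, 83, 87, 87, 87, 86, 86, 85, 83, 61, 38, 16, 12, 12, 14, 16, 14, 13, 15, 14, 17, 26, 56, 77, 92, 96, 95, 94, 95, 95, 87, 71, 47, 31, 32, 57, 129, 177, 203, 208, 209, 208, 206, 173, 142, 125, 151, 182, 203, 207]
```

The block front is at −48.5, so the foot face is about 3 mm from the holder and the jaw is at about 58 mm. I return, then make the final stroke in parts.

Request:
{"method": "servo_tool", "body": {"steps": [[0,4.3,0.1,0.04,0,0],[0,8.6,0.35,0.08,0,0],[0,12.9,0.8,0.12,0,0],[0,17.2,1.4,0.16,0,0],[0,21.5,2.15,0.2,0,0],[0,25.7,3.1,0.24,0,0],[0,29.8,4.2,0.28,0,0],[0,34,5.5,0.32,0,0],[0,34,5.5,0.32,0,0],[0,34,5.5,0.32,0,0]]}}

```text
time_s: 19.53
position: [562.1, -215.2, 168.5]
eef_rot: [-180.0, 0.0, 5.1]
force: [-8.1, 1.5, 8.0]
gripper_width: 0.271
```

```bash
python3 m.py|head -2
```

```text
[ 562.1 -215.   168.5] [-180.     0.     5.2] [-8.   0.8  8.5]
[(-75.6, 'dark'), (-50.0, 'lite'), (-31.0, 'dark'), (-23.5, 'lite')]
```

Request:
{"method": "servo_tool", "body": {"steps": [[0,-2,0,-0.02,0,0],[0,-4.3,0.1,-0.04,0,0],[0,-6.5,0.2,-0.06,0,0],[0,-8.6,0.35,-0.08,0,0],[0,-10.8,0.55,-0.1,0,0],[0,-12.9,0.8,-0.12,0,0],[0,-15,1.1,-0.14,0,0],[0,-17.2,1.4,-0.16,0,0],[0,-17.2,1.4,-0.16,0,0],[0,-17.2,1.4,-0.16,0,0]]}}

```text
time_s: 20.42
position: [560.6, -197.7, 167.2]
eef_rot: [170.8, 0.0, 5.2]
force: [-7.9, -0.3, 8.3]
gripper_width: 0.274
```

```bash
python3 m.py; python3 pics.py g.png
```

```text
[ 560.5 -197.7  167.2] [170.8   0.    5.2] [-8.  -1.   8.4]
[(-64.8, 'dark'), (-39.4, 'lite')]
[84, 84, 85, 86, 89, 86, 81, 77, 80, 81, 82, 83, 86, 88, 87, 86, 84, 84, 82, 83, 87, 89, 94, 105, 110, 110, 107, 113, 121, 127, 125, 114, 94, 62, 31, 13, 11, 13, 14, 14, 16, 15, 13, 12, 29, 61, 109, 120, 125, 125, 126, 126, 122, 107, 92, 119, 176, 201, 208, 208, 208, 203, 186, 156, 130, 126, 144, 184]
[ 560.5 -197.8  167.2] [170.8   0.    5.2] [-8.9 -0.5  8.8] 0.2773206667566211
```

View pics/g.png

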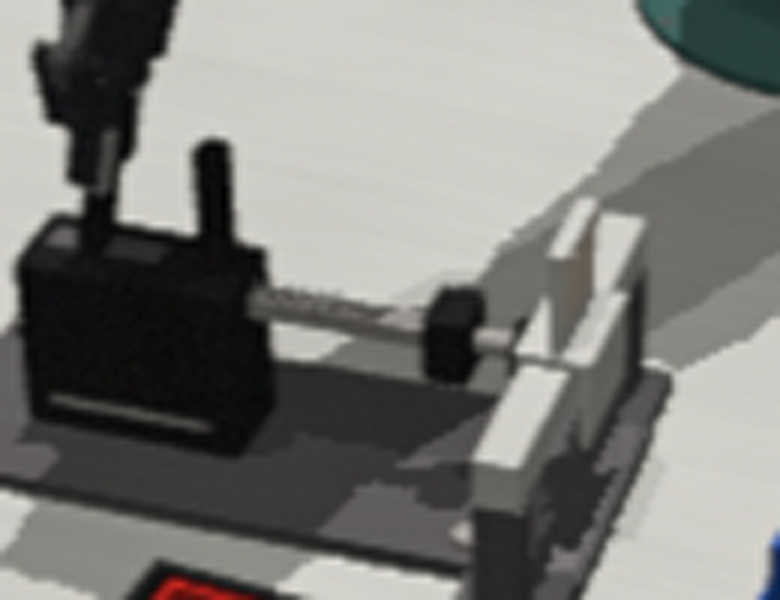

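The block front has advanced about 10 mm and the holder has been slid against the rail. The foot is hidden by the holder and compressed about 2–3 mm. I continue in small steps, reading the force and block edge.

Request:
{"method": "servo_tool", "body": {"steps": [[0,-1.1,0,-0.01,0,0],[0,-2.2,0,-0.02,0,0],[0,-3.2,0.05,-0.03,0,0],[0,-3.2,0.05,-0.03,0,0],[0,-3.2,0.05,-0.03,0,0],[0,-3.2,0.05,-0.03,0,0],[0,-3.2,0.05,-0.03,0,0],[0,-3.2,0.05,-0.03,0,0],[0,-3.2,0.05,-0.03,0,0],[0,-3.2,0.05,-0.03,0,0]]}}

```text
time_s: 21.35
position: [560.3, -194.7, 166.7]
eef_rot: [169.1, 0.0, 5.2]
force: [-7.6, -0.4, 9.6]
gripper_width: 0.273
```

```bash
python3 m.py|head -2
```

```text
[ 560.3 -194.7  166.7] [169.1   0.    5.2] [-7.8  0.9  9.4]
[(-64.0, 'dark'), (-36.9, 'lite')]
```

Request:
{"method": "servo_tool", "body": {"steps": [[0,-1.1,0,-0.01,0,0],[0,-2.2,0,-0.02,0,0],[0,-3.2,0.05,-0.03,0,0],[0,-3.2,0.05,-0.03,0,0],[0,-3.2,0.05,-0.03,0,0],[0,-3.2,0.05,-0.03,0,0],[0,-3.2,0.05,-0.03,0,0],[0,-3.2,0.05,-0.03,0,0],[0,-3.2,0.05,-0.03,0,0],[0,-3.2,0.05,-0.03,0,0]]}}

```text
time_s: 22.23
position: [560.0, -191.6, 166.1]
eef_rot: [167.4, 0.0, 5.2]
force: [-9.5, 0.4, 10.2]
gripper_width: 0.274
```

```bash
python3 m.py
python3 - <<'E'
from h import *
from m import *
np.set_printoptions(precision=1,suppress=True)
a=cam('scene')
# predicted stem px for reference and stem end against holder
for y in (-40,-30,-14): print(y,proj(a,mid+Rz@np.array([0,y,88])))
ss=[sense()['force'] for _ in range(3)]; print(ss)
E
```

```text
[ 560.  -191.6  166. ] [167.4   0.    5.2] [-9.4  0.1  9.9]
[(-60.8, 'dark'), (-34.5, 'lite')]
[79, 79, 82, 83, 80, 81, 80, 77, 76, 78, 80, 78, 80, 84, 86, 86, 85, 84, 84, 85, 88, 88, 87, 87, 86, 85, 84, 86, 88, 90, 89, 90, 96, 111, 90, 59, 26, 15, 11, 12, 13, 15, 16, 14, 12, 11, 15, 46, 85, 117, 125, 127, 122, 107, 91, 119, 176, 200, 207, 208, 207, 203, 186, 156, 130, 126, 144, 184]
-40 [324.  206.2]
-30 [327.5 206.8]
-14 [333.2 207.8]
[array([-7.9, -0.2,  9. ]), array([-7.9, -0.2,  9. ]), array([-7.9, -0.2,  9. ])]
```

```bash
cat > t.py <<'E'
from h import *
s=sense();Rz=R.from_euler('z',5.2,degrees=True).as_matrix()
F=Rz.T@s['force'];M=Rz.T@s['moment'];p=Rz.T@(s['position']-np.array([562.8,-214.5,60]))/1e3
print('F',F.round(1),'M',M.round(3),'torque about hinge on tool',(np.cross(p,F)+M).round(3))
E
python3 t.py
python3 - <<'E'
from h import *
c=cam('side'); from m import *
# stem in side view and holder: grey profile along the rod axis
P=[proj(c,mid+Rz@np.array([0,y,88])) for y in (-60,-34,-14)]; print(P)
w=cam('wrist'); print([proj(w,mid+Rz@np.array([0,y,88])) for y in (-60,-34,-14)])
E
```

```text
F [-7.9  0.5  9. ] M [ 0.267  1.8   -0.416] torque about hinge on tool [ 0.42   0.972 -0.236]
[array([332.45537056, 222.28072452]), array([328.94323841, 217.76326229]), array([326.32355334, 214.39353781])]
[array([ 323.12024825, -171.33502064]), array([ 323.40538468, -283.77940254]), array([ 323.67718055, -390.58760455])]
```

Request:
{"method": "servo_tool", "body": {"steps": [[0,-1.1,0,-0.01,0,0],[0,-2.2,0,-0.02,0,0],[0,-2.7,0.05,-0.025,0,0],[0,-2.7,0.05,-0.025,0,0],[0,-2.7,0.05,-0.025,0,0],[0,-2.7,0.05,-0.025,0,0],[0,-2.7,0.05,-0.025,0,0],[0,-2.7,0.05,-0.025,0,0],[0,-2.7,0.05,-0.025,0,0],[0,-2.7,0.05,-0.025,0,0]]}}

```text
time_s: 23.27
position: [559.8, -189.1, 165.5]
eef_rot: [165.9, 0.0, 5.1]
force: [-7.2, -1.1, 12.1]
gripper_width: 0.274
```

```bash
python3 t.py; python3 m.py | head -2; python3 t.py
python3 - <<'E'
from h import *
a=cam('scene');b=cam('side')
g=lambda c,p,r:cv2.resize(c['image'][p[1]-r:p[1]+r,p[0]-r:p[0]+r,::-1],(400,400),interpolation=cv2.INTER_CUBIC)
cv2.imwrite('pics/z.png',np.hstack([g(a,(328,203),25),g(b,(330,215),35)]))
E
```

```text
F [-7.3 -0.4 12.1] M [ 0.133  1.863 -0.381] torque about hinge on tool [ 0.485  1.104 -0.195]
[ 559.7 -189.1  165.5] [165.9   0.    5.1] [-9.1  0.2  9.9]
[(-122.1, 'dark'), (-115.7, 'lite'), (-60.8, 'dark'), (-32.9, 'lite')]
F [-9.   1.   9.9] M [ 0.215  1.836 -0.397] torque about hinge on tool [ 0.362  0.893 -0.168]
```

View pics/z.png

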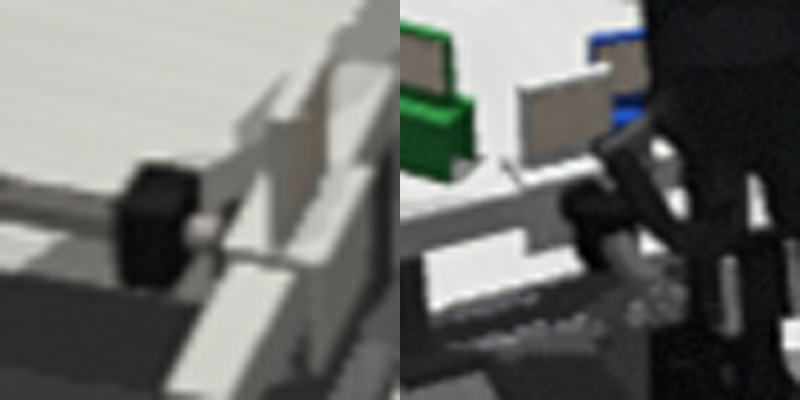

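The last crop shows the block front, then about 25–30 px (~10 mm) of steel stem, then the rubber against the holder at (230,235). That agrees with about 9 mm of compression from the block position. The holder is upright on the rail and clear of the fingers, so I hand in.

```bash
python3 -c "
from rig import sign_off; print(sign_off())"
```

```text
the job is handed in; nothing more can be done
None
```

I hung the aluminium holder astride the rail in front of the foot and let go. I then worked the clamp with the trigger alone: two full strokes and a partial third. I handed in at about 23 s with the fingers still gripping the trigger, pulled in about 0.245 rad.

**Foot compression:** the last checks put it at about 8.5–10 mm of 20. The jaw block's position gives about 9 mm, and the visible stem of about 10 mm agrees.

**Holder:** it was upright against the rail and clear of the fingers. I saw nothing else on the bench move, but did not measure the bystanders' positions.

**Disagreement:** the wrist force did not show the expected rise of about 0.5 N per mm of compression. It was masked by steady grip strain of about 8–12 N and ±1 N of noise. The hinge torque also came out lower than predicted, about 0.4–0.5 N m against 0.8 N m before the last step. The compression figure therefore rests on the camera alone.

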